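# Close up the canner for a batch of jam jars

### The arm

A 6-joint arm with a two-finger parallel gripper is mounted at the origin on the work surface. World frame = base frame: x ahead of the robot, y to its left, z up, the work surface at z = 0. Lengths are in m, angles in degrees, forces in N, time in s.
With the tool pointing down it reaches from about 0.35 to 0.725 m from the base axis. Payload 6 kg.
Tool frame: the origin (TCP) lies at the very end of the fingers, on their centre line; the grasp point (between the pads) lies 19 mm behind it; z points along the fingers, y is the direction in which the jaws open and shut (so a half turn about z gives the same grasp; the last joint's range is limited). The gripper opens to 85 mm and grips with 20 to 120 N. Pads are 22 mm wide; open, the fingers measure 114 mm over their backs; the gripper's body (76 mm by 85 mm) begins 54 mm behind the grasp point. The pads swing forward as they close: fully open they stand 13 mm farther back than shut.
Start: joints at [-44.88, 2.303, 4.859, 0, -92.561, -19.12], TCP at [0.263, -0.539, 0.231] pointing down, gripper open.
Joint ranges: [-146.85, 146.85], [-73.84, 115.35], [-62.03, 85.46], [-188.31, 113.3], [-161.28, -10.13], [-171.36, 171.36]. Speed limits (degrees/s): [147.25, 147.25, 172.46, 180, 180, 180].

### API

Orientations are given as [roll, pitch, yaw] about the fixed x, y, z axes, in that order (R = Rz(yaw) Ry(pitch) Rx(roll)).
In Python, from workcell import r gives the robot as it stands.
- The arm moves only by the tool send_rows, never from a script. Its argument "increments" is a list of rows, each a list of 7 numbers: the opening, from 0 (shut) to 1 (fully open), then the shift along the tool's x, y, z in mm, then the turn, a rotation vector about the tool's x, y, z in degrees. In form: [[jaw, x, y, z, rx, ry, rz], ...]. A call has 1 to 20 rows; each row is the pose to reach, as a shift and turn from the pose measured when the call began, along the tool's axes at that moment; what a row does not reach only later rows make up. A row lasts 1/10 s, in which the tool goes at most 50 mm and 8.59 degrees, less where a joint would pass 70% of its speed; a pose out of reach is approached as far as the arm can. A call with a gripper value outside its range is refused whole. The fingers move at their own pace and stop on an object; "squeeze" is the grip in N (left out, the last holds). Time passes only in rows, so rows that repeat a pose let the fingers close. It gives the time, the measured TCP pose, the force and the opening at its end, in the units of the state.
- r.sense(): the state, without advancing time (a new reading comes with each control period).
- r.get_image(name): name is "scene" or "top" or "wrist"; returns (picture, depth): 384x512x3 uint8, blue, green, red; 384x512 float32, m along the optical axis (not along the pixel's ray), 0 where there is no reading.
- r.get_calibration(name): a dict with "camera_matrix" (3x3 intrinsics, pixels), "k1" (the pictures are not rectified: a ray, as slopes to the right and down, at radius r is drawn at 1 + k1 r^2 times it, then the intrinsics apply), "position" and "rotation" of the camera in the world; the wrist camera has in their place "tool_from_camera" (4x4, takes a point from camera to tool coordinates, whose origin is the TCP and whose axes are the flange's). Camera axes: x right, y up, looking along -z (the intrinsics and any distortion apply to the point x, -y, -z); pixel columns grow to the right and rows downward; lengths in m; the calibration is good to about 2 mm. A picture is of the moment at which its call begins: read the wrist's pose just before it. get_calibration takes no time and is no camera call.
- r.hand_in(): hands the job in, once; it reports no verdict.
The state is a dict: "time": time; "joint_positions": joint angles; "qd": joint speeds; "effort": joint torques, N m; "tool_pos": TCP position; "ee_rot": TCP orientation; "ft_force": force on the tool from outside, world axes, zero at the start; "wrist_torque": the same for the moment, N m; "finger_gap": opening from 0.0 (shut) to 1.0 (fully open).
Only numpy, scipy, OpenCV 4.12 (cv2) and the standard library are available. Lean on these libraries where they do the work, as an engineer would, in place of code of your own. Each camera call takes 0.05 s, during which the arm holds its last target. There are 200 camera calls.

### The job

Get this batch ready to process: stand every jam jar that is on the counter upright inside the canner, lay the lid flat on its rim, then clamp it down evenly by turning each of the four clamp nuts half a turn clockwise until its brass dog points straight in over the lid, in cross order (any nut first, then the one diagonally opposite it, then the other two). Only when all four are tight, turn the heat dial from off to the click stop at the red dot. Leave the other kitchen things where they are.

Things in the scene. Friction and masses are not known exactly. Their poses are not given: they have to be found in the camera images.
- canner: Electric canner, fixed. Origin: under the pot's axis, on the counter. Black base 270 (x) x 270 (y) x 45 mm; round aluminium pot, inner radius 104 mm, inner floor 52 mm and level rim 125 mm above the counter. Grey control housing on its +y side, 150 x 90 mm, 90 mm high, centre 190 mm from the axis. Four clamp nuts, 142 mm from the axis; tops 199 mm above the counter: keep the gripper clear of them.
- rim_center (a point): Point on the pot's axis at rim height (rim radius 104 to 121 mm); axes as the canner's. The seated lid's origin lies here. Each nut's stud has a conical foot (radius 14 mm at rim height, 6 mm at 26 mm above it) that guides the lid's edge. While all dogs point outward, jars and lid can be lowered straight in.
- lid: Loose aluminium lid, about 0.6 kg: flat flange of outer radius 126 mm, 6 mm thick; flat-topped dome of radius 110 mm, 30 mm high, hollow (jar tops stay 5 mm below the rim). Origin: centre of its underside, z up. It lies right way up on the counter at the start. Any yaw will do.
- lid_handle (a point): Centre of the lid's black handle bar, 61 mm above the lid's underside, over its centre. Bar 96 mm long along the lid's x, 20 mm wide (y), 22 mm high, with 20 mm free below it; pinch it across y.
- jar1: Squat straight jam jar, red jam, brass-coloured lid; diameter 60 mm, height 68 mm, about 0.24 kg, thick heavy base, upright on the counter at the start. Origin: centre of its underside, z up. May be absent. Four fit in the pot, 55 mm from its axis along the canner's +x, -x, +y, -y, gripped across the tangent.
- jar2: Squat straight jam jar, orange jam, brass-coloured lid; diameter 60 mm, height 68 mm, about 0.24 kg, thick heavy base, upright on the counter at the start. Origin: centre of its underside, z up. May be absent. Four fit in the pot, 55 mm from its axis along the canner's +x, -x, +y, -y, gripped across the tangent.
- jar3: Squat straight jam jar, purple jam, brass-coloured lid; diameter 60 mm, height 68 mm, about 0.24 kg, thick heavy base, upright on the counter at the start. Origin: centre of its underside, z up. May be absent. Four fit in the pot, 55 mm from its axis along the canner's +x, -x, +y, -y, gripped across the tangent.
- jar4: Squat straight jam jar, green jam, brass-coloured lid; diameter 60 mm, height 68 mm, about 0.24 kg, thick heavy base, upright on the counter at the start. Origin: centre of its underside, z up. May be absent. Four fit in the pot, 55 mm from its axis along the canner's +x, -x, +y, -y, gripped across the tangent.
- nut1 (a joint): Turn of clamp nut 1, rad, clockwise from above: within 0.15 of 0 at the start (brass dog outward); pi = half a turn, dog straight in, pressing on the lid's flange (touches at about 2.8, hard stop 3.5). Counts as tight from 2.75. Friction 0.06 N m, rising at the end; stays where left; sinks 6 mm per half turn. Diagonally opposite nut 3.
- nut2 (a joint): Turn of clamp nut 2, rad, clockwise from above: within 0.15 of 0 at the start (brass dog outward); pi = half a turn, dog straight in, pressing on the lid's flange (touches at about 2.8, hard stop 3.5). Counts as tight from 2.75. Friction 0.06 N m, rising at the end; stays where left; sinks 6 mm per half turn. Diagonally opposite nut 4.
- nut3 (a joint): Turn of clamp nut 3, rad, clockwise from above: within 0.15 of 0 at the start (brass dog outward); pi = half a turn, dog straight in, pressing on the lid's flange (touches at about 2.8, hard stop 3.5). Counts as tight from 2.75. Friction 0.06 N m, rising at the end; stays where left; sinks 6 mm per half turn. Diagonally opposite nut 1.
- nut4 (a joint): Turn of clamp nut 4, rad, clockwise from above: within 0.15 of 0 at the start (brass dog outward); pi = half a turn, dog straight in, pressing on the lid's flange (touches at about 2.8, hard stop 3.5). Counts as tight from 2.75. Friction 0.06 N m, rising at the end; stays where left; sinks 6 mm per half turn. Diagonally opposite nut 2.
- nut1_grip (a point): Centre of nut 1's black grip bar, on its axis, 187 mm above the counter at the start; axes turn with the nut. Bar 56 mm long (y), 10 mm thick (x), 26 mm high; hub below it of radius 11 mm, 13 mm high. Brass dog reaches 26 mm from the axis along +x and down to flange height. Seated lid's dome top: 32 mm below this point (26 at the end). At 45 degrees from the canner's x.
- nut2_grip (a point): Centre of nut 2's black grip bar, on its axis, 187 mm above the counter at the start; axes turn with the nut. Bar 56 mm long (y), 10 mm thick (x), 26 mm high; hub below it of radius 11 mm, 13 mm high. Brass dog reaches 26 mm from the axis along +x and down to flange height. Seated lid's dome top: 32 mm below this point (26 at the end). At -45 degrees from the canner's x.
- nut3_grip (a point): Centre of nut 3's black grip bar, on its axis, 187 mm above the counter at the start; axes turn with the nut. Bar 56 mm long (y), 10 mm thick (x), 26 mm high; hub below it of radius 11 mm, 13 mm high. Brass dog reaches 26 mm from the axis along +x and down to flange height. Seated lid's dome top: 32 mm below this point (26 at the end). At -135 degrees from the canner's x.
- nut4_grip (a point): Centre of nut 4's black grip bar, on its axis, 187 mm above the counter at the start; axes turn with the nut. Bar 56 mm long (y), 10 mm thick (x), 26 mm high; hub below it of radius 11 mm, 13 mm high. Brass dog reaches 26 mm from the axis along +x and down to flange height. Seated lid's dome top: 32 mm below this point (26 at the end). At 135 degrees from the canner's x.
- dial (a joint): Turn of the heat dial, rad; 0 = off (start), grows clockwise seen from above. Sprung click stops at 0, 0.7, 1.4 and 2.1, where it pulls itself in when let go nearby; 1.4 is the red dot. About 0.12 N m to leave a stop.
- dial_grip (a point): Centre of the dial's grip bar, on its axis, 119 mm above the counter; axes turn with the dial. Bar 52 mm long (x), 14 mm thick (y), 38 mm high, black, white pointer line on top at its -x end; under it a disc of radius 24 mm, its top 22 mm below the bar's middle. Four dots round it: three white, one larger red (the third, clockwise from off).
- canister: Screw-top glass canister, radius 50, height 170 mm; bystander. Origin: centre of its underside.
- spoon_holder: Red ceramic spoon holder dish, radius 55, height 22 mm; bystander. Origin: centre of its underside.
- spoon: Black nylon serving spoon lying flat, 240 mm long along its x; bystander.
- trivet: Folded aluminium trivet, 180 x 44 x 12 mm along its x; bystander. Origin: centre of its underside.
Things that resemble listed ones, but are neither listed nor needed, are in the scene too. Leave any grey or pink look-alike of the jar3 alone.

How it is judged:
By the outcome, as a careful person would: the job done as asked, in the order asked, and still so for the second after the job is handed in, with the robot touching nothing.
Of jar1, jar2, jar3, jar4 only 2 to 4 are there at a start; the rules pass over those that are not, and their reading is None.
At some moment in a run one of jar1, jar2, jar3, jar4, lid may be knocked a few centimetres aside while the robot is not near it.
It also fails if it takes over 210 s, if anything falls off the work surface, if the arm or the gripper's body presses on something with over 40 N, if the wrist force passes 120 N, or if a joint passes its speed limit or range.

## Working session

There is one attempt and no reset: what is moved stays moved. The work goes in short steps, Python scripts to look and compute and a tool call to move; the robot and the scene stay as the last step left them, time stands still between calls to the robot, and variables do not carry over. Pictures are saved under pics/ and viewed, about 12 in all and at most 16, crops included, and the job is handed in when it is done.

Besides the shell and the picture viewer there is one more tool, called after ">>>" as name(argument=value, ...) on one line, values as JSON. send_rows: Moves the arm, as the interface text tells. Its arguments: {"type":"object","properties":{"increments":{"type":"array"},"squeeze":{"type":"number"}},"required":["increments"]}

```bash
mkdir -p pics; ls
python3 - <<'E'
from workcell import r
import cv2, numpy as np
print(r.sense())
for n in("top","scene"):
    im,d=r.get_image(n); cv2.imwrite(f"pics/{n}0.png",im); np.savez(f"{n}0.npz",im=im,d=d)
    c=r.get_calibration(n);print(n,c)
print(r.get_calibration("wrist"))
E
```

```text
pics
{'time': 0.0, 'joint_positions': array([-4.48790737e+01,  2.33920201e+00,  4.80085835e+00, -2.74763424e-02,
       -9.25600528e+01, -1.91189357e+01]), 'qd': array([ 0.01581179,  0.02237502, -0.00876383,  0.04473924, -0.06636325,
       -0.00701285]), 'effort': array([-3.40093211e-04, -3.68199885e+01,  3.47405577e+01,  6.93258002e+00,
       -5.58036249e-03,  2.10105810e-05]), 'tool_pos': array([ 0.26297112, -0.53893723,  0.23025624]), 'ee_rot': array([ 1.79898040e+02, -6.29089608e-03, -1.53996800e+02]), 'ft_force': array([ 0.17161035, -0.45292035, -0.68501997]), 'wrist_torque': array([-0.00493788,  0.02597327,  0.01185946]), 'finger_gap': 0.9983835777916544}
top {'camera_matrix': array([[413.27798126,   0.        , 257.95491423],
       [  0.        , 413.27798126, 191.68014452],
       [  0.        ,   0.        ,   1.        ]]), 'k1': -0.13962660472143887, 'position': array([0.45780037, 0.10245246, 1.38757431]), 'rotation': array([  4.47092781,   0.23738231, -91.26426138])}
scene {'camera_matrix': array([[485.43184049,   0.        , 258.08598151],
       [  0.        , 485.43184049, 184.7070169 ],
       [  0.        ,   0.        ,   1.        ]]), 'k1': -0.03829498427277247, 'position': array([ 1.35761308, -0.9907244 ,  1.27475031]), 'rotation': array([49.26506269, -0.86155182, 37.56510002])}
{'camera_matrix': array([[326.70001677,   0.        , 253.94523821],
       [  0.        , 326.70001677, 188.65892571],
       [  0.        ,   0.        ,   1.        ]]), 'k1': -0.05636973608942366, 'tool_from_camera': array([[-1.94579253e-04,  9.65479842e-01,  2.60477708e-01,
         6.51787708e-02],
       [ 9.99999672e-01, -1.70763583e-05,  8.10303768e-04,
        -2.09595859e-04],
       [ 7.86779964e-04,  2.60477781e-01, -9.65479522e-01,
        -1.43439523e-01],
       [ 0.00000000e+00,  0.00000000e+00,  0.00000000e+00,
         1.00000000e+00]])}
```

View pics/top0.png

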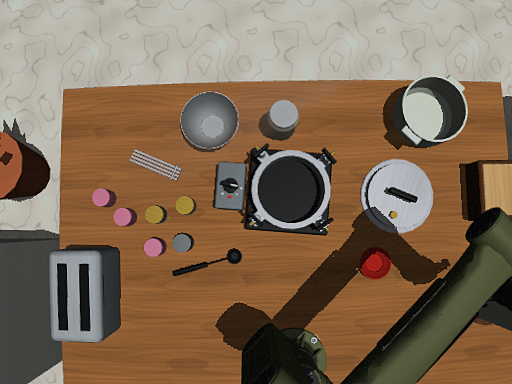

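View pics/scene0.png

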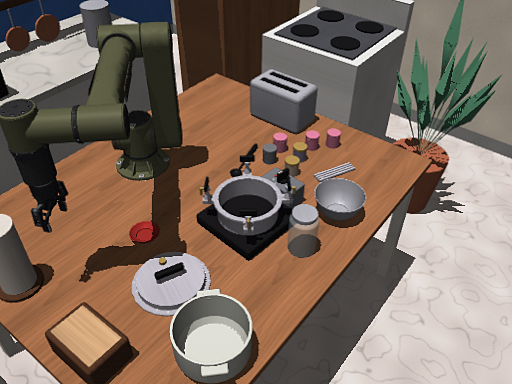

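The top view shows six cylinders at the left: brass-lidded at (155,214) and (185,205), pink at (102,198), (123,217) and (153,247), and grey at (182,242). The lid is at (397,196) with a small knob near (393,215), and the canner is at (290,190). I'll enlarge the jars and the canner to confirm what is what.

```bash
cat > h.py <<'E'
import numpy as np, cv2
from scipy.spatial.transform import Rotation as Ro
from workcell import r
def pose(s):
    T=np.eye(4);T[:3,:3]=Ro.from_euler('xyz',s['ee_rot'],degrees=True).as_matrix();T[:3,3]=s['tool_pos'];return T
def cam(n,s=None):
    c=r.get_calibration(n)
    if n=='wrist': T=pose(s)@c['tool_from_camera']
    else:
        T=np.eye(4);T[:3,:3]=Ro.from_euler('xyz',c['rotation'],degrees=True).as_matrix();T[:3,3]=c['position']
    return c['camera_matrix'],c['k1'],T
def slopes(uv,C):
    K,k1,_=C
    return cv2.undistortPoints(np.array(uv,float).reshape(-1,1,2),K,np.array([k1,0,0,0.])).reshape(-1,2)
def rays(uv,C):
    s=slopes(uv,C);d=np.c_[s[:,0],-s[:,1],-np.ones(len(s))]
    return d@C[2][:3,:3].T
def plane(uv,C,z):
    d=rays(uv,C);o=C[2][:3,3];return o+d*((z-o[2])/d[:,2])[:,None]
def proj(P,C):
    p=(np.array(P,float).reshape(-1,3)-C[2][:3,3])@C[2][:3,:3];x=p[:,0]/-p[:,2];y=-p[:,1]/-p[:,2]
    f=1+C[1]*(x*x+y*y);K=C[0];return np.c_[K[0,0]*x*f+K[0,2],K[1,1]*y*f+K[1,2]]
def cloud(d,C):
    v,u=np.mgrid[:d.shape[0],:d.shape[1]];uv=np.c_[u.ravel(),v.ravel()]
    return (C[2][:3,3]+rays(uv,C)*d.ravel()[:,None]).reshape(d.shape+(3,))
def rel(xyz,yaw,s=None):
    "rows numbers to go to TCP xyz, tool down with yaw (R=Rz(yaw)Rx(180))"
    s=s or r.sense();T=pose(s);R=Ro.from_euler('xyz',[180,0,yaw],degrees=True).as_matrix()
    dp=T[:3,:3].T@(np.array(xyz)-T[:3,3])*1000
    rv=Ro.from_matrix(T[:3,:3].T@R).as_rotvec(degrees=True)
    return np.round(dp,1),np.round(rv,2)
E
python3 - <<'E'
from h import *
a=np.load('scene0.npz');b=np.load('top0.npz')
C=cam('top');P=cloud(b['d'],C)
for u,v in[(102,198),(123,217),(153,247),(155,214),(185,205),(182,242),(397,180),(290,190),(283,115),(30+370,300),(100,330)]:print(u,v,P[v,u].round(3))
A=cv2.resize(a['im'][110:190,235:355],None,fx=6,fy=6,interpolation=cv2.INTER_CUBIC)
B=cv2.resize(b['im'][140:250,205:340],None,fx=5,fy=5,interpolation=cv2.INTER_CUBIC)
cv2.imwrite('pics/c1.png',A);cv2.imwrite('pics/c2.png',B)
E
```

```text
102 198 [0.552 0.615 0.07 ]
123 217 [0.489 0.545 0.068]
153 247 [0.391 0.446 0.068]
155 214 [0.496 0.438 0.07 ]
185 205 [0.523 0.34  0.071]
182 242 [0.405 0.352 0.067]
397 180 [ 0.593 -0.363  0.025]
290 190 [0.566 0.001 0.046]
283 115 [0.784 0.025 0.167]
400 300 [ 0.188 -0.366  0.003]
100 330 [0.151 0.583 0.184]
```

View pics/c1.png

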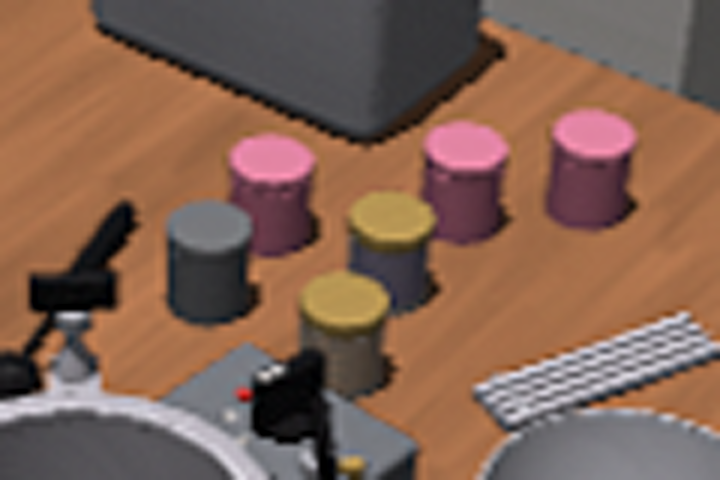

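View pics/c2.png

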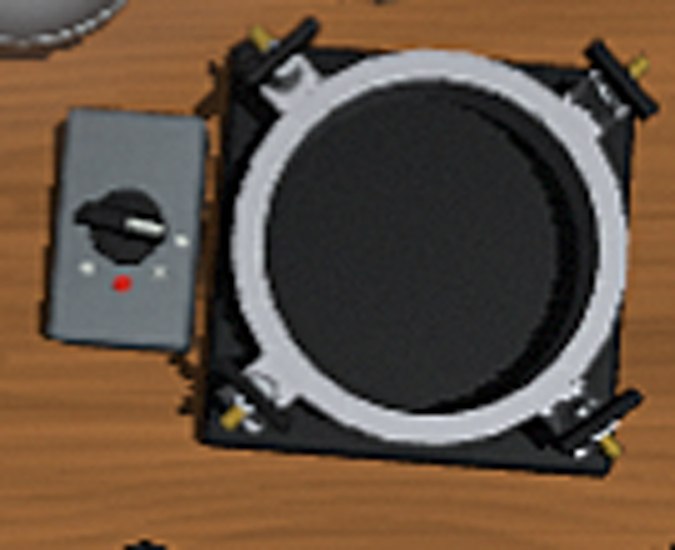

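```bash
cat > meas.py <<'E'
from h import *
from scipy.optimize import least_squares
def circ(p,r0=None):
    f=lambda q:np.hypot(p[:,0]-q[0],p[:,1]-q[1])-(r0 or q[2])
    q=least_squares(f,[*p[:,:2].mean(0),r0 or .1],loss='soft_l1',f_scale=.003).x;return q
def top():
    im,d=r.get_image('top');return im,cloud(d,cam('top')),cam('top')
E
python3 - <<'E'
from meas import *
b=np.load('top0.npz');im=b['im'];C=cam('top');P=cloud(b['d'],C)
hsv=cv2.cvtColor(im,cv2.COLOR_BGR2HSV)
X,Y,Z=P[...,0],P[...,1],P[...,2]
# jars
for u,v in[(155,214),(185,205)]:
    m=(abs(Z-.069)<.012)&(np.hypot(X-P[v,u,0],Y-P[v,u,1])<.045)
    ys,xs=np.nonzero(m);(c,rad)=cv2.minEnclosingCircle(np.c_[xs,ys].astype(np.float32))
    print('jar',im[v,u],len(xs),plane([c],C,.068)[0].round(4),plane([[xs.mean(),ys.mean()]],C,.068)[0].round(4))
# rim
cc=np.array([.567,0.0])
for it in range(2):
    R=np.hypot(X-cc[0],Y-cc[1]);m=(abs(Z-.125)<.006)&(R>.095)&(R<.125)
    ys,xs=np.nonzero(m);pp=plane(np.c_[xs,ys],C,.125)
    ctr=cv2.findContours((m*255).astype(np.uint8),cv2.RETR_CCOMP,cv2.CHAIN_APPROX_NONE)[0]
    q=circ(pp,.1125);cc=q[:2]
print('rim',q[:2],'medz',np.median(Z[m]),len(xs))
# grips
for k in range(4):
    a=np.radians([45,-45,-135,135][k]-3)
    e=cc+.142*np.array([np.cos(a),np.sin(a)])
    m=(np.hypot(X-e[0],Y-e[1])<.045)&(Z>.18)&(Z<.21)
    ys,xs=np.nonzero(m)
    if len(xs)>5:
        w=plane(np.c_[xs,ys],C,.2)[:,:2]*1000;rc=cv2.minAreaRect(w.astype(np.float32));v=rc[0]/np.array(1000.)-cc
        ev=np.linalg.eigh(np.cov(w.T))[1][:,1]
        print('nut',k+1,len(xs),np.round(rc[0],1),np.round(rc[1],1),'r',np.hypot(*v).round(4),'ang',np.degrees(np.arctan2(v[1],v[0])).round(2),'bar dir',np.degrees(np.arctan2(ev[1],ev[0])).round(1))
m=(abs(Z-.09)<.006)&(np.hypot(X-cc[0],Y-cc[1]-.19)<.1)&(Y>cc[1]+.14)
ys,xs=np.nonzero(m);w=plane(np.c_[xs,ys],C,.09)[:,:2]*1000;rc=cv2.minAreaRect(w.astype(np.float32));v=rc[0]/np.array(1000.)-cc
print('housing',rc,'dist',np.hypot(*v),'yaw',np.degrees(np.arctan2(-v[0],v[1])))
m=(Z>.125)&(Z<.15)&(np.hypot(X-rc[0][0]/1000,Y-rc[0][1]/1000)<.06)
ys,xs=np.nonzero(m);w=plane(np.c_[xs,ys],C,.138)[:,:2]*1000;print('dial',len(xs),cv2.minAreaRect(w.astype(np.float32)),w.mean(0))
m=(im.min(2)>140)&m;ys,xs=np.nonzero(m);print('pointer',plane(np.c_[xs,ys],C,.138)[:,:2].mean(0))
# lid
L=np.array([.57,-.37])
for z,r0,lo,hi in[(.030,None,.02,.036),]:
    m=(Z>lo)&(Z<hi)&(np.hypot(X-L[0],Y-L[1])<.15)
    ys,xs=np.nonzero(m);w=plane(np.c_[xs,ys],C,.03);
    print('dome',len(xs),cv2.minEnclosingCircle((w[:,:2]*1000).astype(np.float32)))
m=(Z>.055)&(Z<.085)&(np.hypot(X-L[0],Y-L[1])<.1)
ys,xs=np.nonzero(m);w=plane(np.c_[xs,ys],C,.072)[:,:2]*1000;print('handle',len(xs),np.median(Z[m]),cv2.minAreaRect(w.astype(np.float32)),w.mean(0))
E
```

```text
jar [ 54 132 159] 267 [0.4966 0.4419 0.068 ] [0.4964 0.4424 0.068 ]
jar [ 56 135 161] 279 [0.5244 0.3424 0.068 ] [0.5249 0.3427 0.068 ]
rim [0.56403145 0.00590529] medz 0.12386733776080483 1363
nut 1 80 [672.4  95.4] [12.  56.1] r 0.1406 ang 39.54 bar dir 131.7
nut 2 90 [ 652.5 -103. ] [54.5 13.9] r 0.1403 ang -50.92 bar dir -141.5
nut 3 76 [454.  -83.1] [11.3 56.2] r 0.1416 ang -141.04 bar dir 123.6
nut 4 67 [474.5 114.8] [54.8  8.1] r 0.141 ang 129.44 bar dir -136.2
housing ((582.6209716796875, 193.22061157226562), (86.02421569824219, 148.9619598388672), 84.4541015625) dist 0.1882354867054071 yaw -5.667580972882327
dial 78 ((582.2696533203125, 193.43203735351562), (50.328983306884766, 14.061799049377441), 74.65032958984375) [582.14558833 193.93422131]
pointer [0.57882655 0.1786956 ]
dome 2993 ((542.5086059570312, -364.9504089355469), 111.13086700439453)
handle 191 0.06978547368438748 ((541.6640014648438, -364.4850769042969), (97.0374984741211, 22.87459945678711), 66.58272552490234) [ 542.17390444 -364.65804344]
```

Candidates: (155,214) and (185,205) have brass lids, with purple and tan bodies in the crop, so they are jam jars. The pink jars (102,198), (123,217), (153,247) and the grey one (182,242) are look-alikes to leave alone. All measured heights and sizes agree with the description: canner at (0.5637, 0.006) with yaw −5.7°, lid at (0.542, −0.365).

Run:
```python
from h import *
print(rel([.400,0.0,.28],-95.7)); print(rel([.5247,.3425,.2],-95.7)); print(pose(r.sense()).round(3))
```

```text
(array([-359.4,  424.4,  -49. ]), array([ 9.00e-02,  4.00e-02, -5.83e+01]))
(array([-621.7,  677.5,   31.4]), array([ 9.00e-02,  4.00e-02, -5.83e+01]))
[[-0.899 -0.438 -0.001  0.263]
 [-0.438  0.899  0.001 -0.539]
 [ 0.     0.002 -1.     0.23 ]
 [ 0.     0.     0.     1.   ]]
```

>>> send_rows(increments=[[1,0,0,-40,0,0,0],[1,-359,424,-49,0,0,-58.3],[1,-359,424,-49,0,0,-58.3],[1,-359,424,-49,0,0,-58.3],[1,-359,424,-49,0,0,-58.3],[1,-359,424,-49,0,0,-58.3],[1,-359,424,-49,0,0,-58.3],[1,-359,424,-49,0,0,-58.3],[1,-359,424,-49,0,0,-58.3],[1,-359,424,-49,0,0,-58.3],[1,-359,424,-49,0,0,-58.3],[1,-359,424,-49,0,0,-58.3],[1,-622,677,31,0,0,-58.3],[1,-622,677,31,0,0,-58.3],[1,-622,677,31,0,0,-58.3],[1,-622,677,31,0,0,-58.3],[1,-622,677,31,0,0,-58.3],[1,-622,677,31,0,0,-58.3],[1,-622,677,31,0,0,-58.3],[1,-622,677,31,0,0,-58.3]])

```text
time: 2.1
tool_pos: [0.525, 0.3449, 0.1974]
ee_rot: [179.8, -0.1, -95.6]
ft_force: [-0.1, 0.2, 0.1]
finger_gap: 0.999
```

```bash
cat > look.py <<'E'
import sys
from meas import *
s=r.sense();print(s['time'],s['tool_pos'],s['ee_rot'],s['joint_positions'].round(1))
im,d=r.get_image('wrist');C=cam('wrist',s);P=cloud(d,C);cv2.imwrite(f'pics/{sys.argv[1]}.png',im)
for g in ([.4966,.4422],[.5247,.3425]):
    m=(abs(P[...,2]-.068)<.008)&(np.hypot(P[...,0]-g[0],P[...,1]-g[1])<.045)
    ys,xs=np.nonzero(m)
    if len(xs)>20:
        w=plane(np.c_[xs,ys],C,.068);c,rad=cv2.minEnclosingCircle((w[:,:2]*1000).astype(np.float32))
        print(len(xs),np.round(c,1),round(rad,1),w.mean(0).round(4),im[m].mean(0))
t=np.r_[c,0]/1000;
E
python3 look.py w1
python3 - <<'E'
from h import *
im,d=r.get_image('top');cv2.imwrite('pics/top1.png',im)
print(rel([.5247,.3425,.022],-95.7))
E
```

```text
2.1 [0.52497321 0.34485552 0.19736705] [ 1.79793083e+02 -6.62039336e-02 -9.56172503e+01] [ 51.5   6.7   6.   -0.1 -89.5 -57.1]
3025 [497.  439.5] 31.8 [0.4977 0.4392 0.068 ] [ 60.3477686  105.11966942 124.57917355]
3742 [525.4 341.6] 30.3 [0.5254 0.341  0.068 ] [117.89711384 204.41608765 229.1940139 ]
(array([  1.6,  -1.2, 174. ]), array([ 0.3 , -0.18,  0.12]))
```

View pics/w1.png

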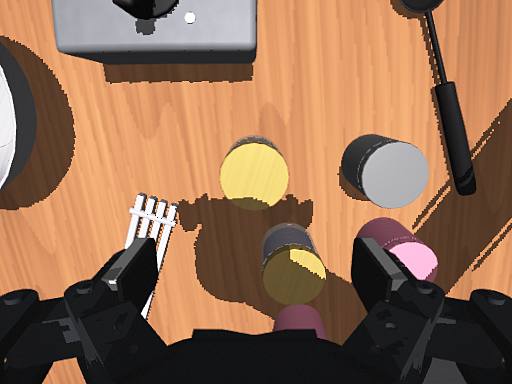

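View pics/top1.png

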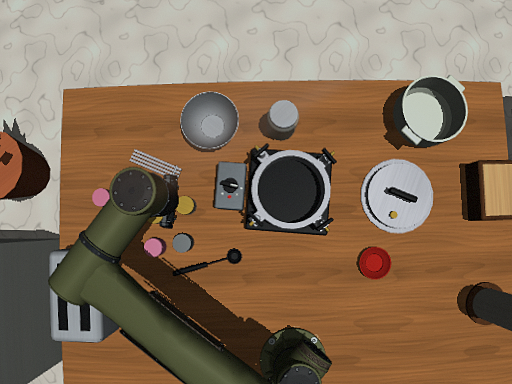

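The wrist view shows the tan jar's brass lid at (255,175), the purple one's at (293,270), and grey and pink look-alikes at (390,175) and (410,260). Both jars read within 3 mm of the top view. The top view, with the arm out of the way, shows no further jars. Next I grasp the tan jar.

>>> send_rows(increments=[[1,2,-1.5,50,0,0,0],[1,2,-1.5,100,0,0,0],[1,2,-1.5,140,0,0,0],[1,2,-1.5,160,0,0,0],[1,2,-1.5,174,0,0,0],[1,2,-1.5,174,0,0,0],[0.4,2,-1.5,174,0,0,0],[0.4,2,-1.5,174,0,0,0],[0.4,2,-1.5,174,0,0,0],[0.4,2,-1.5,174,0,0,0],[0.4,2,-1.5,174,0,0,0],[0.4,2,-1.5,174,0,0,0],[0.4,2,-1.5,174,0,0,0],[0.4,2,-1.5,174,0,0,0],[0.4,2,-1.5,160,0,0,0],[0.4,2,-1.5,120,0,0,0],[0.4,2,-1.5,80,0,0,0],[0.4,2,-1.5,40,0,0,0],[0.4,2,-1.5,0,0,0,0],[0.4,2,-1.5,-40,0,0,0]], squeeze=40)

```text
time: 4.2
tool_pos: [0.5257, 0.3422, 0.2381]
ee_rot: [179.7, -0.2, -95.6]
ft_force: [0.6, 0.8, -2.3]
finger_gap: 0.692
```

Run:
```python
from h import *
print(rel([.5582,-.0487,.23],-95.7));print(rel([.5582,-.0487,.0755],-95.7))
```

```text
(array([385.9, -70.4,   8.9]), array([ 0.33, -0.18,  0.12]))
(array([385.4, -71.3, 163.4]), array([ 0.33, -0.18,  0.12]))
```

>>> send_rows(increments=[[0.4,45,-8,-10,0,0,0],[0.4,90,-16,-10,0,0,0],[0.4,135,-25,-10,0,0,0],[0.4,180,-33,-10,0,0,0],[0.4,225,-41,-10,0,0,0],[0.4,270,-49,-10,0,0,0],[0.4,315,-57,-10,0,0,0],[0.4,355,-65,-10,0,0,0],[0.4,386,-70.5,-10,0.3,-0.2,0],[0.4,386,-70.5,-10,0.3,-0.2,0],[0.4,386,-70.5,30,0.3,-0.2,0],[0.4,386,-70.5,70,0.3,-0.2,0],[0.4,386,-71,110,0.3,-0.2,0],[0.4,386,-71,140,0.3,-0.2,0],[0.4,386,-71,152,0.3,-0.2,0],[0.4,386,-71,158,0.3,-0.2,0],[0.4,386,-71,161,0.3,-0.2,0],[0.4,386,-71,161,0.3,-0.2,0]])

```text
time: 6.0
tool_pos: [0.5587, -0.0491, 0.0794]
ee_rot: [-179.9, 0.0, -95.6]
ft_force: [0.1, -0.4, -1.9]
finger_gap: 0.693
```

Run:
```python
from h import *
s=r.sense();print(s['ft_force'],rel([.5582,-.0487,.0755],-95.7))
```

```text
[ 0.07176304 -0.43063952 -1.94137394] (array([-0.3,  0.5,  3.9]), array([-0.09,  0.05,  0.14]))
```

>>> send_rows(increments=[[0.4,0,0,2,0,0,0],[0.4,0,0,4,0,0,0],[0.4,0,0,4.5,0,0,0],[0.4,0,0,4.5,0,0,0]])

```text
time: 6.4
tool_pos: [0.5587, -0.0491, 0.0749]
ee_rot: [-179.9, 0.1, -95.6]
ft_force: [0.1, -0.3, -2.7]
finger_gap: 0.694
```

>>> send_rows(increments=[[0.85,0,0,0,0,0,0],[0.9,0,0,0,0,0,0],[0.9,0,0,0,0,0,0],[0.9,0,0,0,0,0,0],[0.9,0,0,-20,0,0,0],[0.9,0,0,-60,0,0,0],[0.9,0,0,-100,0,0,0],[0.9,0,0,-140,0,0,0],[0.9,0,0,-175,0,0,0]])

```text
time: 7.3
tool_pos: [0.5584, -0.0494, 0.2526]
ee_rot: [-179.8, 0.1, -95.6]
ft_force: [-0.1, 0.3, -0.1]
finger_gap: 0.9
```

Run:
```python
from meas import *
im,P,C=top();X,Y,Z=P[...,0],P[...,1],P[...,2]
m=(abs(Z-.069)<.012)&(np.hypot(X-.4966,Y-.4422)<.08)&(im[...,0]<im[...,2]*.6)
ys,xs=np.nonzero(m);c,_=cv2.minEnclosingCircle(np.c_[xs,ys].astype(np.float32));print('jar3',len(xs),plane([c],C,.068))
print(rel([.497,.441,.25],-95.7),rel([.497,.441,.022],-95.7))
```

```text
jar3 266 [[0.49644127 0.44218184 0.068     ]]
(array([-482.6,  110.6,    8.4]), array([-0.7 ,  0.06,  0.11])) (array([-482.4,  113.4,  236.4]), array([-0.7 ,  0.06,  0.11]))
```

>>> send_rows(increments=[[1,-48,11,0,0,0,0],[1,-96,22,0,0,0,0],[1,-144,33,0,0,0,0],[1,-192,44,0,0,0,0],[1,-240,55,0,0,0,0],[1,-288,66,0,0,0,0],[1,-336,77,0,0,0,0],[1,-384,88,8,0,0,0],[1,-432,99,8,0,0,0],[1,-470,108,8,-0.5,0,0],[1,-482.5,111,20,-0.7,0,0],[1,-482.5,111,60,-0.7,0,0],[1,-482.5,112,110,-0.7,0,0],[1,-482.5,112,110,-0.7,0,0]])

```text
time: 8.75
tool_pos: [0.4936, 0.438, 0.1385]
ee_rot: [179.4, -0.6, -95.6]
ft_force: [0.4, -1.0, -1.4]
finger_gap: 1.005
```

Run:
```python
from h import *
print(rel([.4968,.4415,.022],-95.7))
```

```text
(array([ -5.1,  -4. , 116.4]), array([ 0.56, -0.62,  0.09]))
```

>>> send_rows(increments=[[1,-4.5,-3,0,0.5,-0.5,0],[1,-4.5,-3,30,0.5,-0.5,0],[1,-4.5,-3,70,0.5,-0.5,0],[1,-4.5,-3.5,100,0.5,-0.5,0],[1,-5,-3.5,116,0.5,-0.5,0],[1,-5,-3.5,116,0.5,-0.5,0],[0.4,-5,-3.5,116,0.5,-0.5,0],[0.4,-5,-3.5,116,0.5,-0.5,0],[0.4,-5,-3.5,116,0.5,-0.5,0],[0.4,-5,-3.5,116,0.5,-0.5,0],[0.4,-5,-3.5,116,0.5,-0.5,0],[0.4,-5,-3.5,116,0.5,-0.5,0],[0.4,-5,-3.5,116,0.5,-0.5,0],[0.4,-5,-3.5,100,0.5,-0.5,0],[0.4,-5,-3.5,60,0.5,-0.5,0],[0.4,-5,-3.5,20,0.5,-0.5,0],[0.4,-5,-3.5,-20,0.5,-0.5,0],[0.4,-5,-3.5,-60,0.5,-0.5,0],[0.4,-5,-3.5,-105,0.5,-0.5,0]])

```text
time: 10.65
tool_pos: [0.4981, 0.443, 0.2453]
ee_rot: [179.9, -0.2, -95.6]
ft_force: [1.4, 0.8, -1.7]
finger_gap: 0.692
```

Run:
```python
from h import *
print(rel([.5692,.0607,.25],-95.7),rel([.5692,.0607,.0755],-95.7))
```

```text
(array([ 373.6, -108.1,   -4. ]), array([ 0.12, -0.16,  0.1 ])) (array([ 373.1, -108.5,  170.5]), array([ 0.12, -0.16,  0.1 ]))
```

>>> send_rows(increments=[[0.4,45,-13,-5,0,0,0],[0.4,90,-26,-5,0,0,0],[0.4,135,-39,-5,0,0,0],[0.4,180,-52,-5,0,0,0],[0.4,225,-65,-5,0,0,0],[0.4,270,-78,-5,0,0,0],[0.4,315,-91,-5,0,0,0],[0.4,350,-101,-5,0,0,0],[0.4,373,-108,-5,0,0,0],[0.4,373,-108,-5,0,0,0],[0.4,373,-108,30,0,0,0],[0.4,373,-108,75,0,0,0],[0.4,373,-108,115,0,0,0],[0.4,373,-108,145,0,0,0],[0.4,373,-108,158,0,0,0],[0.4,373,-108,165,0,0,0],[0.4,373,-108,168,0,0,0],[0.4,373,-108,168,0,0,0]])

```text
time: 12.45
tool_pos: [0.5695, 0.0612, 0.0796]
ee_rot: [180.0, -0.1, -95.6]
ft_force: [0.6, 0.3, -2.6]
finger_gap: 0.695
```

Run:
```python
from h import *
s=r.sense();print(s['ft_force'],rel([.5692,.0607,.0755],-95.7))
```

```text
[ 0.64093729  0.32742913 -2.59832215] (array([0.5, 0.2, 4.1]), array([ 0.01, -0.11,  0.11]))
```

>>> send_rows(increments=[[0.4,0,0,2,0,0,0],[0.4,0,0,4,0,0,0],[0.4,0,0,5,0,0,0],[0.4,0,0,5.5,0,0,0],[0.4,0,0,5.5,0,0,0],[0.85,0,0,5.5,0,0,0],[0.9,0,0,5,0,0,0],[0.9,0,0,5,0,0,0],[0.9,0,0,5,0,0,0],[0.9,0,0,-20,0,0,0],[0.9,0,0,-60,0,0,0],[0.9,0,0,-100,0,0,0],[0.9,0,0,-140,0,0,0],[0.9,0,0,-180,0,0,0]])

```text
time: 13.85
tool_pos: [0.5693, 0.0614, 0.2615]
ee_rot: [-180.0, -0.1, -95.6]
ft_force: [0.7, 0.6, 0.3]
finger_gap: 0.903
```

Run:
```python
from meas import *
im,P,C=top();X,Y,Z=P[...,0],P[...,1],P[...,2]
L=np.array([.542,-.365])
m=(Z>.055)&(Z<.085)&(np.hypot(X-L[0],Y-L[1])<.13)
ys,xs=np.nonzero(m);w=plane(np.c_[xs,ys],C,.072)[:,:2]*1000;print('handle',len(xs),cv2.minAreaRect(w.astype(np.float32)),w.mean(0))
ev=np.linalg.eigh(np.cov(w.T))[1][:,1];print(np.degrees(np.arctan2(ev[1],ev[0])))
p=np.load('top0.npz')['im'];df=cv2.absdiff(p,im).max(2);print('lid diff',(df[160:230,365:395]>40).sum())
s=r.sense();print(s['joint_positions'],rel([.542,-.3645,.2],-113.4))
```

```text
handle 192 ((541.9600219726562, -364.6153869628906), (97.01109313964844, 22.23029136657715), 66.73571014404297) [ 542.08907899 -364.77655209]
66.82286769332312
lid diff 439
[ 26.29092224  -1.70808528   4.71644279   0.3190373  -95.89871295
 -31.8722762 ] (array([426.2, -11.8,  69.7]), array([-0.61,  0.1 , 17.78]))
```

>>> send_rows(increments=[[0.9,45,-1,0,0,0,0],[0.9,90,-2,0,0,0,0],[0.9,135,-3,0,0,0,4],[0.9,180,-4,0,0,0,8],[0.9,225,-5,5,0,0,12],[0.9,270,-6,15,0,0,15],[0.9,315,-8,30,0,0,17.8],[0.9,360,-9,45,0,0,17.8],[0.9,400,-11,60,0,0,17.8],[0.9,426,-12,70,-0.5,0,17.8],[0.9,426,-12,70,-0.5,0,17.8]])

```text
time: 15.0
tool_pos: [0.5406, -0.3669, 0.1962]
ee_rot: [179.8, 0.1, -113.6]
ft_force: [0.3, 1.0, -0.3]
finger_gap: 0.894
```

Run:
```python
from meas import *
s=r.sense();im,d=r.get_image('wrist');C=cam('wrist',s);P=cloud(d,C);X,Y,Z=P[...,0],P[...,1],P[...,2]
m=(abs(Z-.072)<.006)&(np.hypot(X-.542,Y+.3645)<.07)
ys,xs=np.nonzero(m);w=plane(np.c_[xs,ys],C,.072)[:,:2]*1000;print(len(xs),cv2.minAreaRect(w.astype(np.float32)))
print(rel([.542,-.3645,.042],-113.2))
```

```text
2538 ((544.1359252929688, -371.3077087402344), (94.16029357910156, 19.567401885986328), 66.62635803222656)
(array([ -1.1,  -0.4, 155.6]), array([ 0.09,  0.11, -0.37]))
```

Run:
```python
from h import *
print(rel([.543,-.368,.042],-113.3))
```

```text
(array([  1.7,  -2.8, 155.6]), array([ 0.09,  0.11, -0.27]))
```

>>> send_rows(increments=[[0.9,1.7,-2.8,45,0,0,-0.3],[0.9,1.7,-2.8,90,0,0,-0.3],[0.9,1.7,-2.8,130,0,0,-0.3],[0.9,1.7,-2.8,150,0,0,-0.3],[0.9,1.7,-2.8,155,0,0,-0.3],[0.9,1.7,-2.8,155,0,0,-0.3],[0,1.7,-2.8,155,0,0,-0.3],[0,1.7,-2.8,155,0,0,-0.3],[0,1.7,-2.8,155,0,0,-0.3],[0,1.7,-2.8,155,0,0,-0.3],[0,1.7,-2.8,155,0,0,-0.3],[0,1.7,-2.8,155,0,0,-0.3],[0,1.7,-2.8,155,0,0,-0.3],[0,1.7,-2.8,155,0,0,-0.3]], squeeze=70)

```text
time: 16.45
tool_pos: [0.5437, -0.3683, 0.0438]
ee_rot: [-180.0, 0.1, -113.3]
ft_force: [1.3, 1.6, 5.4]
finger_gap: 0.219
```

Run:
```python
from h import *
s=r.sense();print(s['tool_pos'],s['ee_rot'],s['finger_gap'],s['ft_force'])
```

```text
[ 0.5437427  -0.36829377  0.04375955] [-1.79972626e+02  9.48927914e-02 -1.13256291e+02] 0.2189603950108194 [1.26816131 1.58002798 5.39352553]
```

>>> send_rows(increments=[[0,0,0,-10,0,0,0],[0,0,0,-30,0,0,0],[0,0,0,-60,0,0,0],[0,0,0,-100,0,0,0],[0,0,0,-140,0,0,0],[0,0,0,-180,0,0,0],[0,0,0,-220,0,0,0],[0,0,0,-250,0,0,0],[0,0,0,-250,0,0,0]])

```text
time: 17.35
tool_pos: [0.5437, -0.3693, 0.2983]
ee_rot: [-179.6, 0.1, -113.3]
ft_force: [-0.2, -0.3, -4.5]
finger_gap: 0.225
```

Run:
```python
from h import *
s=r.sense();print(s['tool_pos'],s['ee_rot'],s['finger_gap'],s['ft_force'],s['wrist_torque'])
print(rel([.5637,.006,.29],-113.3))
```

```text
[ 0.54374148 -0.36932425  0.2982526 ] [-1.79648392e+02  6.48043869e-02 -1.13284551e+02] 0.2254944225371474 [-0.18326262 -0.26968839 -4.51715937] [-0.06289479 -0.02100539 -0.0467902 ]
(array([-352.6,  130.1,    7.9]), array([-0.35,  0.06,  0.02]))
```

>>> send_rows(increments=[[0,-25,9,0,0,0,0],[0,-60,22,0,0,0,0],[0,-95,35,0,0,0,0],[0,-130,48,0,0,0,0],[0,-165,61,0,0,0,0],[0,-200,74,0,0,0,0],[0,-235,87,0,0,0,0],[0,-270,100,0,0,0,0],[0,-305,113,0,0,0,0],[0,-335,124,0,0,0,0],[0,-352,130,0,0,0,0],[0,-352,130,0,0,0,0],[0,-352,130,0,0,0,0]])

```text
time: 18.65
tool_pos: [0.5628, 0.0057, 0.2952]
ee_rot: [-179.9, -0.1, -113.2]
ft_force: [0.9, 0.3, -6.4]
finger_gap: 0.221
```

Run:
```python
from meas import *
s=r.sense();print(s['tool_pos'],s['ee_rot'],s['wrist_torque'])
b=s['tool_pos'][2]-.0435
for n in('top','scene','wrist'):
    im,d=r.get_image(n);C=cam(n,s);P=cloud(d,C);np.savez(f'l_{n}.npz',im=im,d=d)
    Z=P[...,2]
    m=(abs(Z-b-.003)<.009)&(np.hypot(P[...,0]-.5637,P[...,1]-.006)<.15)
    print(n,m.sum())
    if m.sum()>100:
        k=cv2.morphologyEx(m.astype(np.uint8),cv2.MORPH_OPEN,np.ones((2,2)))
        ys,xs=np.nonzero(k);w=plane(np.c_[xs,ys],C,b+.006)
        print(circ(w,.118),circ(w), np.median(Z[m])-b)
    h=(np.abs(Z-b-.030)<.006)&(np.hypot(P[...,0]-.5637,P[...,1]-.006)<.13)
    ys,xs=np.nonzero(h);
    if len(xs)>100:
        w=plane(np.c_[xs,ys],C,b+.030)[:,:2]*1000;print('dome',len(xs),cv2.minEnclosingCircle(w.astype(np.float32)),np.median(Z[h])-b)
im=np.load('l_top.npz')['im'][100:280,190:390];cv2.imwrite('pics/l.png',np.hstack([cv2.resize(im,None,fx=2,fy=2),cv2.resize(np.load('l_wrist.npz')['im'],(400,360))]))
```

```text
[0.56278699 0.00573729 0.29524927] [-1.79865664e+02 -6.80152313e-02 -1.13226592e+02] [-0.05349487  0.00771319  0.02921713]
top 859
[0.55995584 0.00270934 0.118     ] [0.56075668 0.00292219 0.11979044] 0.0045584991731650315
dome 1477 ((562.1436157226562, 6.20001220703125), 109.7067642211914) 0.02873420291623424
scene 642
[0.57179913 0.00273372 0.118     ] [0.57083211 0.00395302 0.11931513] 0.0063246076483158276
dome 1767 ((570.9954833984375, 1.6911993026733398), 114.15589904785156) 0.030221172958509068
wrist 6855
[ 0.56010548 -0.00099706  0.118     ] [0.56488042 0.0100191  0.12709596] 0.00681634855269192
dome 88614 ((562.8267822265625, 3.557281255722046), 109.76654052734375) 0.030670283346949268
```

View pics/l.png

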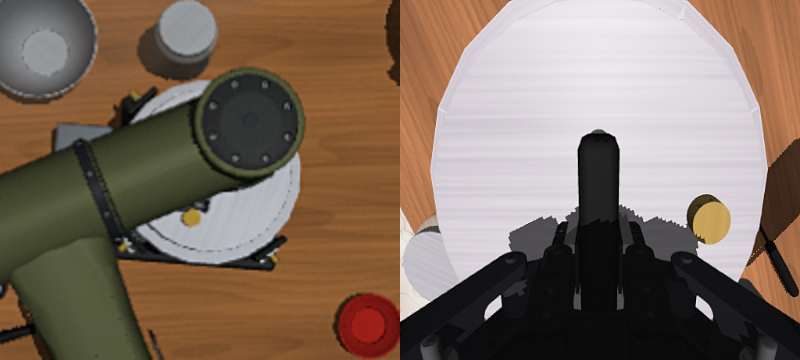

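The lid is held level and centred on the tool within 2 mm (top dome centre (562,6), wrist (563,4), radius 110 in both). I'll lower it slowly.

>>> send_rows(increments=[[0,0,-1,20,0,0,0],[0,0,-1,45,0,0,0],[0,0,-1,65,0,0,0],[0,0,-1,80,0,0,0],[0,0,-1,90,0,0,0],[0,0,-1,98,0,0,0],[0,0,-1,105,0,0,0],[0,0,-1,111,0,0,0],[0,0,-1,116,0,0,0],[0,0,-1,120,0,0,0],[0,0,-1,123,0,0,0],[0,0,-1,123,0,0,0]])

```text
time: 20.0
tool_pos: [0.5645, 0.004, 0.1735]
ee_rot: [-179.8, -0.0, -113.3]
ft_force: [-0.4, -0.2, -6.0]
finger_gap: 0.226
```

>>> send_rows(increments=[[0,-1.5,1.5,1,0,0,0],[0,-1.5,1.5,3,0,0,0],[0,-1.5,1.5,4,0,0,0],[0,-1.5,1.5,5,0,0,0],[0,-1.5,1.5,6,0,0,0],[0,-1.5,1.5,6,0,0,0]])

```text
time: 20.6
tool_pos: [0.5642, 0.0055, 0.1688]
ee_rot: [-179.6, 0.0, -113.4]
ft_force: [0.7, -3.0, 0.3]
finger_gap: 0.223
```

>>> send_rows(increments=[[0.5,0,0,0,0,0,0],[0.8,0,0,0,0,0,0],[0.8,0,0,0,0,0,0],[0.8,0,0,0,0,0,0],[0.8,0,0,0,0,0,0],[0.8,0,0,-30,0,0,0],[0.8,0,0,-70,0,0,0],[0.8,0,0,-110,0,0,0],[0.8,0,0,-130,0,0,0],[0.8,0,0,-130,0,0,0]])

```text
time: 21.6
tool_pos: [0.5644, 0.0057, 0.303]
ee_rot: [-179.3, 0.2, -113.4]
ft_force: [-0.2, 0.1, -0.4]
finger_gap: 0.8
```

```bash
cat > lidchk.py <<'E'
import sys
from meas import *
s=r.sense();print(s['time'],s['tool_pos'],s['joint_positions'].round(1))
for n in('scene','wrist'):
    im,d=r.get_image(n);C=cam(n,s);P=cloud(d,C);cv2.imwrite(f'pics/{sys.argv[1]}_{n}.png',im)
    X,Y,Z=P[...,0],P[...,1],P[...,2];R=np.hypot(X-.5637,Y-.006)
    for nm,a,b,z in(('flange',.113,.124,.131),('dome',.05,.105,.155)):
        m=(R>a)&(R<b)&(abs(Z-z)<.015)
        if m.sum()<50: continue
        q=P[m];A=np.c_[q[:,0]-.5637,q[:,1]-.006,np.ones(len(q))];c=np.linalg.lstsq(A,q[:,2],rcond=None)[0];print(n,nm,m.sum(),'z0',c[2].round(4),'slope',c[:2].round(4))
    m=(R<.12)&(abs(Z-.155)<.006);ys,xs=np.nonzero(m);w=plane(np.c_[xs,ys],C,.155)[:,:2]*1000;print('dome c',cv2.minEnclosingCircle(w.astype(np.float32)))
E
python3 lidchk.py d
```

```text
21.6 [0.56444664 0.00573054 0.30302076] [ 21.2  -2.6   7.3   0.3 -99.3 -44.5]
scene flange 313 z0 0.131 slope [ 0.011  -0.0045]
scene dome 1361 z0 0.1552 slope [-0.003   0.0041]
dome c ((572.6035766601562, 3.09895396232605), 114.4014892578125)
wrist flange 4581 z0 0.1345 slope [ 0.0045 -0.0004]
wrist dome 30824 z0 0.1585 slope [0.0023 0.0006]
dome c ((565.4625854492188, 3.986234188079834), 111.11580657958984)
```

View pics/d_wrist.png

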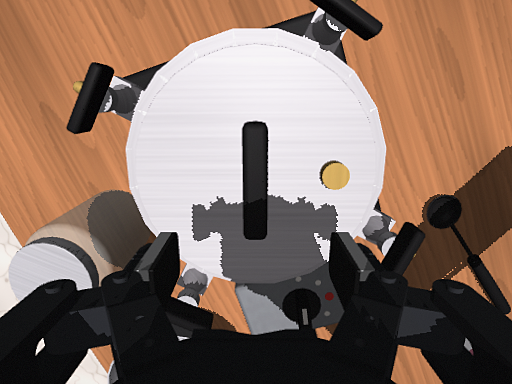

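The lid sits flat: dome at 0.155 m, slope under 0.5 %, and all four nut bars are clear of it. Next is nut 1.

Run:
```python
from h import *
print(rel([.673,.0957,.24],-48.3),rel([.673,.0957,.171],-48.3))
```

```text
(array([-125.6,  -64.6,   59.1]), array([ -0.35,  -0.17, -65.05])) (array([-125.6,  -64.2,  128.1]), array([ -0.35,  -0.17, -65.05]))
```

>>> send_rows(increments=[[0.5,-20,-10,0,0,0,-8],[0.5,-40,-20,0,0,0,-16],[0.5,-60,-30,0,0,0,-24],[0.5,-80,-40,0,0,0,-32],[0.5,-100,-52,20,0,0,-40],[0.5,-120,-62,40,0,0,-48],[0.5,-126,-64.5,58,0,0,-56],[0.5,-126,-64.5,58,0,0,-65],[0.5,-126,-64.5,58,0,0,-65],[0.5,-126,-64.5,58,0,0,-65]])

```text
time: 22.7
tool_pos: [0.6729, 0.096, 0.2405]
ee_rot: [-179.9, -0.3, -48.6]
ft_force: [0.0, -1.4, 1.1]
finger_gap: 0.501
```

```bash
cat > nut.py <<'E'
import sys
from meas import *
# measure bar near a nut from wrist; give the move
x,y,z=map(float,sys.argv[1:4])
s=r.sense();yaw=s['ee_rot'][2];im,d=r.get_image('wrist');C=cam('wrist',s);P=cloud(d,C);X,Y,Z=P[...,0],P[...,1],P[...,2]
print(s['tool_pos'],yaw.round(1),s['joint_positions'].round(1))
for zz in [z+.013]:
    m=(abs(Z-zz)<.006)&(np.hypot(X-x,Y-y)<.04);ys,xs=np.nonzero(m)
    if len(xs)>30:
        w=plane(np.c_[xs,ys],C,zz)[:,:2]*1000;ev=np.linalg.eigh(np.cov(w.T))[1][:,1]
        print(len(xs),cv2.minAreaRect(w.astype(np.float32)),np.degrees(np.arctan2(ev[1],ev[0])))
cv2.imwrite('pics/n.png',im)
E
python3 nut.py .673 .0957 .187; python3 -c "
from h import *
print(rel([.673,.0957,.171],-48.3))"
```

```text
[0.67287291 0.0959798  0.24054613] -48.6 [ 25.1  14.4  19.1   0.2 -94.5  16.4]
1474 ((675.2781372070312, 92.05774688720703), (9.818745613098145, 56.10097885131836), 41.163997650146484) 131.63852052349085
(array([-0.1,  0.4, 70.2]), array([-0.19, -0.31, -0.25]))
```

>>> send_rows(increments=[[0.5,0.5,0.3,30,0,0,-0.3],[0.5,0.5,0.3,55,0,0,-0.3],[0.5,0.5,0.3,69.5,0,0,-0.3],[0.5,0.5,0.3,69.5,0,0,-0.3],[0,0.5,0.3,69.5,0,0,-0.3],[0,0.5,0.3,69.5,0,0,-0.3],[0,0.5,0.3,69.5,0,0,-0.3],[0,0.5,0.3,69.5,0,0,-0.3],[0,0.5,0.3,69.5,0,0,-0.3],[0,0.5,0.3,69.5,0,0,-0.3]], squeeze=50)

```text
time: 23.75
tool_pos: [0.6732, 0.094, 0.1745]
ee_rot: [-179.8, -0.4, -48.3]
ft_force: [-5.6, -3.8, 6.2]
finger_gap: 0.102
```

>>> send_rows(increments=[[0,0,0,0,0,0,5],[0,0,0,0,0,0,12],[0,0,0,0.5,0,0,19],[0,0,0,0.5,0,0,26],[0,0,0,1,0,0,33],[0,0,0,1,0,0,40],[0,0,0,1.5,0,0,47],[0,0,0,1.5,0,0,54],[0,0,0,2,0,0,61],[0,0,0,2,0,0,68],[0,0,0,2.5,0,0,75],[0,0,0,2.5,0,0,82],[0,0,0,3,0,0,89],[0,0,0,3,0,0,90],[0,0,0,3,0,0,90]])

```text
time: 25.25
tool_pos: [0.6747, 0.0935, 0.1719]
ee_rot: [-179.5, 0.3, -138.4]
ft_force: [7.2, -0.9, -4.9]
finger_gap: 0.101
```

```bash
python3 -c "
from h import *
s=r.sense();print(s['tool_pos'],s['ee_rot'],s['ft_force'],s['wrist_torque'],s['joint_positions'])
print(rel([.6735,.0955,.169],-226))"
```

```text
[0.67467976 0.09350451 0.17194997] [-179.47453582    0.2998749  -138.42336386] [ 7.1822691  -0.86200661 -4.86309464] [-0.86282745 -2.32930616  0.02232986] [ 24.8795982   14.15978705  11.62871444   0.41771329 -87.03080276
 -73.32437949]
(array([-0.4,  2.3,  2.9]), array([-0.19,  0.64, 87.57]))
```

>>> send_rows(increments=[[0,0,0,0,0,0,6],[0,0,0,0,0,0,13],[0,0,0,0.5,0,0,20],[0,0,0,0.5,0,0,27],[0,0,0,1,0,0,34],[0,0,0,1,0,0,41],[0,0,0,1.5,0,0,48],[0,0,0,1.5,0,0,55],[0,0,0,2,0,0,62],[0,0,0,2,0,0,69],[0,0,0,2.5,0,0,76],[0,0,0,2.5,0,0,82],[0,0,0,3,0,0,86],[0,0,0,3,0,0,89],[0,0,0,3,0,0,89],[0,0,0,3,0,0,89]])

```text
time: 26.85
tool_pos: [0.6745, 0.0918, 0.1691]
ee_rot: [179.9, 0.6, 132.5]
ft_force: [0.6, -6.0, -2.3]
finger_gap: 0.106
```

```bash
python3 -c "
from h import *
s=r.sense();print(s['tool_pos'],s['ee_rot'],s['ft_force'],s['wrist_torque'],s['joint_positions'])"
```

```text
[0.67451993 0.09175543 0.16905007] [179.85165915   0.57285226 132.45637625] [ 0.586925   -6.04183362 -2.25207244] [-1.74396933  0.14492559 -0.06358611] [  24.7901833    14.20407481   11.34946227    0.5015827   -86.83030949
 -162.35942279]
```

>>> send_rows(increments=[[0.5,0,0,0,0,0,0],[0.5,0,0,0,0,0,0],[0.5,0,0,0,0,0,0],[0.5,0,0,-30,0,0,0],[0.5,0,0,-70,0,0,0],[0.5,0,0,-85,0,0,0],[0.5,0,0,-85,0,0,0]])

```text
time: 27.55
tool_pos: [0.6748, 0.0926, 0.2586]
ee_rot: [179.5, 0.7, 132.5]
ft_force: [-0.0, -0.3, 0.1]
finger_gap: 0.499
```

```bash
python3 nut.py .6735 .0955 .181; python3 -c "
from h import *
print(rel([.4536,-.0836,.255],-56.4))"
```

```text
[0.67478756 0.09263876 0.25862974] 132.5 [  24.9   14.4   20.8    0.6  -95.8 -162.4]
1169 ((673.2591552734375, 93.32722473144531), (9.834162712097168, 55.78864669799805), 41.99028015136719) 132.43488750778056
(array([  18.9, -281.8,   -0.9]), array([  -0.9 ,    0.58, -171.12]))
```

>>> send_rows(increments=[[0.5,0,0,-10,0,0,-8.5],[0.5,2,-20,-10,0,0,-17],[0.5,3,-40,-10,0,0,-25.5],[0.5,4,-60,-10,0,0,-34],[0.5,5,-80,-10,0,0,-42.5],[0.5,6,-100,-10,0,0,-51],[0.5,8,-120,-10,0,0,-59.5],[0.5,9,-140,-10,0,0,-68],[0.5,10,-160,-10,0,0,-76.5],[0.5,12,-180,-10,0,0,-85],[0.5,13,-200,-10,0,0,-93.5],[0.5,14,-220,-10,0,0,-102],[0.5,16,-240,-5,0,0,-110.5],[0.5,17,-260,0,0,0,-119],[0.5,19,-282,0,0,0,-127.5],[0.5,19,-282,0,0,0,-136],[0.5,19,-282,0,0,0,-144.5],[0.5,19,-282,0,0,0,-153],[0.5,19,-282,0,0,0,-161.5],[0.5,19,-282,0,-0.7,0.5,-170]])

```text
time: 29.6
tool_pos: [0.4529, -0.0834, 0.2527]
ee_rot: [180.0, -0.1, -57.1]
ft_force: [-0.0, 0.2, 0.3]
finger_gap: 0.499
```

```bash
python3 nut.py .4538 -.0836 .187; python3 -c "
from h import *
print(rel([.4538,-.0838,.171],-56.4))"
```

```text
[ 0.4529241  -0.08340291  0.2527462 ] -57.1 [ 14.9 -19.1 -12.1   0.1 -97.   18. ]
1321 ((455.6255798339844, -87.97130584716797), (9.863906860351562, 55.86297607421875), 33.259361267089844) 123.88462121459229
(array([ 0.8, -0.5, 81.6]), array([ 0.05, -0.01, -0.32]))
```

>>> send_rows(increments=[[0.5,2.3,0,40,0,0,-0.3],[0.5,2.3,0,65,0,0,-0.3],[0.5,2.3,0,81,0,0,-0.3],[0.5,2.3,0,81,0,0,-0.3],[0,2.3,0,81,0,0,-0.3],[0,2.3,0,81,0,0,-0.3],[0,2.3,0,81,0,0,-0.3],[0,2.3,0,81,0,0,-0.3],[0,2.3,0,81,0,0,-0.3],[0,2.3,0,81,0,0,-0.3]])

```text
time: 30.65
tool_pos: [0.4534, -0.086, 0.1722]
ee_rot: [179.8, -0.0, -56.5]
ft_force: [-4.8, 0.1, 3.3]
finger_gap: 0.197
```

>>> send_rows(increments=[[0,0,0,0,0,0,5],[0,0,0,0,0,0,12],[0,0,0,0.5,0,0,19],[0,0,0,0.5,0,0,26],[0,0,0,1,0,0,33],[0,0,0,1,0,0,40],[0,0,0,1.5,0,0,47],[0,0,0,1.5,0,0,54],[0,0,0,2,0,0,61],[0,0,0,2,0,0,68],[0,0,0,2.5,0,0,75],[0,0,0,2.5,0,0,82],[0,0,0,3,0,0,87],[0,0,0,3,0,0,87],[0,0,0,3,0,0,87]])

```text
time: 32.15
tool_pos: [0.455, -0.0864, 0.1711]
ee_rot: [-179.8, 0.0, -143.4]
ft_force: [4.2, -2.5, 4.2]
finger_gap: 0.106
```

>>> send_rows(increments=[[0,0,0,0,0,0,6],[0,0,0,0,0,0,13],[0,0,0,0.5,0,0,20],[0,0,0,0.5,0,0,27],[0,0,0,1,0,0,34],[0,0,0,1,0,0,41],[0,0,0,1.5,0,0,48],[0,0,0,1.5,0,0,55],[0,0,0,2,0,0,62],[0,0,0,2,0,0,69],[0,0,0,2.5,0,0,76],[0,0,0,2.5,0,0,82],[0,0,0,3,0,0,85],[0,0,0,3,0,0,87],[0,0,0,3,0,0,87],[0,0,0,3,0,0,87]])

```text
time: 33.75
tool_pos: [0.4548, -0.0881, 0.1685]
ee_rot: [-179.9, 0.3, 129.6]
ft_force: [1.8, -8.2, -0.2]
finger_gap: 0.107
```

>>> send_rows(increments=[[0.5,0,0,0,0,0,0],[0.5,0,0,0,0,0,0],[0.5,0,0,0,0,0,0],[0.5,0,0,-30,0,0,0],[0.5,0,0,-70,0,0,0],[0.5,0,0,-85,0,0,0],[0.5,0,0,-85,0,0,0]])

```text
time: 34.45
tool_pos: [0.4555, -0.0874, 0.2563]
ee_rot: [179.9, 0.5, 129.7]
ft_force: [0.5, -0.3, -0.2]
finger_gap: 0.499
```

```bash
python3 nut.py .4543 -.0855 .181; python3 -c "
from h import *
print(rel([.653,-.1045,.255],38.5))"
```

```text
[ 0.45549095 -0.08735573  0.25630492] 129.7 [  14.5  -18.9  -11.7    0.4  -96.9 -154.8]
1234 ((453.76300048828125, -86.77986907958984), (9.828765869140625, 55.92787170410156), 39.89398956298828) 130.05749093379566
(array([-1.398e+02,  1.414e+02,  1.000e-01]), array([ 0.29,  0.28, 91.17]))
```

>>> send_rows(increments=[[0.5,0,0,0,0,0,-8.5],[0.5,-10,10,0,0,0,-17],[0.5,-20,20,0,0,0,-25.5],[0.5,-30,30,0,0,0,-34],[0.5,-40,40,0,0,0,-42.5],[0.5,-50,50,0,0,0,-51],[0.5,-60,60,0,0,0,-59.5],[0.5,-70,70,0,0,0,-68],[0.5,-80,80,0,0,0,-76.5],[0.5,-90,90,0,0,0,-85],[0.5,-100,100,0,0,0,-93.5],[0.5,-110,110,0,0,0,-102],[0.5,-120,120,0,0,0,-110.5],[0.5,-130,130,0,0,0,-119],[0.5,-140,140,0,0,0,-127.5],[0.5,-142.5,141,0,0,0,-136],[0.5,-142.5,141,0,0,0,-144.5],[0.5,-142.5,141,0,0,0,-153],[0.5,-142.5,141,0,0,0,-161],[0.5,-142.5,141,0,0,0,-168]])

```text
time: 36.5
tool_pos: [0.6541, -0.1064, 0.2529]
ee_rot: [179.9, -0.2, -62.0]
ft_force: [-0.4, -0.1, -0.2]
finger_gap: 0.5
```

```bash
python3 -c "
from h import *
print(r.sense()['joint_positions'].round(1),rel([.6544,-.1069,.255],38.5))"
```

```text
[  8.1  12.1  17.7   0.3 -95.6  19.9] (array([ 0.6, -0.1, -2.1]), array([   0.26,   -0.13, -100.48]))
```

>>> send_rows(increments=[[0.5,0,0,0,0,0,-8.5],[0.5,0,0,0,0,0,-17],[0.5,0,0,0,0,0,-25.5],[0.5,0,0,0,0,0,-34],[0.5,0,0,0,0,0,-42.5],[0.5,0,0,0,0,0,-51],[0.5,0,0,0,0,0,-59.5],[0.5,0,0,0,0,0,-68],[0.5,0,0,0,0,0,-76.5],[0.5,0,0,0,0,0,-85],[0.5,0,0,0,0,0,-93.5],[0.5,0.5,0,0,0,0,-100.5],[0.5,0.5,0,0,0,0,-100.5]])

```text
time: 37.8
tool_pos: [0.6539, -0.1066, 0.251]
ee_rot: [179.9, 0.2, 38.6]
ft_force: [-0.2, 0.1, 0.9]
finger_gap: 0.497
```

```bash
python3 nut.py .6542 -.106 .187; python3 -c "
from h import *
print(rel([.6544,-.1069,.171],38.5))"
```

```text
[ 0.65392434 -0.10656745  0.25098026] 38.6 [  8.1  12.2  17.6   0.2 -95.6 120.5]
1302 ((655.3370361328125, -106.10771179199219), (55.42367935180664, 9.844999313354492), 38.228206634521484) -141.3569759985767
(array([ 0.4,  0.3, 80.3]), array([ 0.13,  0.2 , -0.12]))
```

>>> send_rows(increments=[[0.5,1,0.3,40,0,0,0],[0.5,1,0.3,65,0,0,0],[0.5,1,0.3,80,0,0,0],[0.5,1,0.3,80,0,0,0],[0,1,0.3,80,0,0,0],[0,1,0.3,80,0,0,0],[0,1,0.3,80,0,0,0],[0,1,0.3,80,0,0,0],[0,1,0.3,80,0,0,0],[0,1,0.3,80,0,0,0],[0,1,0.3,80,0,0,0],[0,1,0.3,80,0,0,0]])

```text
time: 39.05
tool_pos: [0.655, -0.1065, 0.1721]
ee_rot: [179.8, 0.2, 38.4]
ft_force: [-3.0, 1.6, 5.5]
finger_gap: 0.198
```

>>> send_rows(increments=[[0,0,0,0,0,0,5],[0,0,0,0,0,0,12],[0,0,0,0.5,0,0,19],[0,0,0,0.5,0,0,26],[0,0,0,1,0,0,33],[0,0,0,1,0,0,40],[0,0,0,1.5,0,0,47],[0,0,0,1.5,0,0,54],[0,0,0,2,0,0,61],[0,0,0,2,0,0,68],[0,0,0,2.5,0,0,75],[0,0,0,2.5,0,0,82],[0,0,0,3,0,0,89],[0,0,0,3,0,0,90],[0,0,0,3,0,0,90]])

```text
time: 40.55
tool_pos: [0.6547, -0.108, 0.1693]
ee_rot: [179.7, -0.2, -51.6]
ft_force: [-1.6, -6.2, 2.6]
finger_gap: 0.198
```

>>> send_rows(increments=[[0,0,0,0,0,0,6],[0,0,0,0,0,0,13],[0,0,0,0.5,0,0,20],[0,0,0,0.5,0,0,27],[0,0,0,1,0,0,34],[0,0,0,1,0,0,41],[0,0,0,1.5,0,0,48],[0,0,0,1.5,0,0,55],[0,0,0,2,0,0,62],[0,0,0,2,0,0,69],[0,0,0,2.5,0,0,76],[0,0,0,2.5,0,0,82],[0,0,0,3,0,0,86],[0,0,0,3,0,0,89],[0,0,0,3,0,0,89],[0,0,0,3,0,0,89]])

```text
time: 42.15
tool_pos: [0.6531, -0.108, 0.1664]
ee_rot: [-179.9, -0.4, -140.4]
ft_force: [-8.6, -0.1, 4.9]
finger_gap: 0.201
```

>>> send_rows(increments=[[0.5,0,0,0,0,0,0],[0.5,0,0,0,0,0,0],[0.5,0,0,0,0,0,0],[0.5,0,0,-30,0,0,0],[0.5,0,0,-70,0,0,0],[0.5,0,0,-85,0,0,0],[0.5,0,0,-85,0,0,0]])

```text
time: 42.85
tool_pos: [0.6546, -0.1076, 0.255]
ee_rot: [-179.7, -0.2, -140.4]
ft_force: [0.4, 0.0, 1.2]
finger_gap: 0.498
```

```bash
python3 nut.py .6542 -.106 .181; python3 -c "
from h import *
print(rel([.4746,.1135,.255],-1))"
```

```text
[ 0.65464595 -0.10756608  0.25502953] -140.4 [  8.1  12.2  18.    0.4 -95.8 -58.4]
1184 ((653.6925659179688, -108.44700622558594), (55.62955093383789, 9.796716690063477), 40.877235412597656) -139.55328466901832
(array([ -2.5, 284.5,  -3.3]), array([   0.28,   -0.32, -139.37]))
```

>>> send_rows(increments=[[0.5,0,0,-10,0,0,-8.5],[0.5,0,20,-10,0,0,-17],[0.5,0,40,-10,0,0,-25.5],[0.5,0,60,-10,0,0,-34],[0.5,-1,80,-10,0,0,-42.5],[0.5,-1,100,-10,0,0,-51],[0.5,-1,120,-10,0,0,-59.5],[0.5,-1,140,-10,0,0,-68],[0.5,-1,160,-10,0,0,-76.5],[0.5,-2,180,-10,0,0,-85],[0.5,-2,200,-10,0,0,-93.5],[0.5,-2,220,-10,0,0,-102],[0.5,-2,240,-8,0,0,-110.5],[0.5,-2,260,-3,0,0,-119],[0.5,-2.5,284.5,-3,0,0,-127.5],[0.5,-2.5,284.5,-3,0,0,-136],[0.5,-2.5,284.5,-3,0,0,-144.5],[0.5,-2.5,284.5,-3,0,0,-153],[0.5,-2.5,284.5,-3,0,0,-161],[0.5,-2.5,284.5,-3,0,0,-168]])

```text
time: 44.9
tool_pos: [0.4741, 0.1136, 0.2528]
ee_rot: [179.8, 0.4, 28.0]
ft_force: [-0.3, 0.9, -0.0]
finger_gap: 0.498
```

```bash
python3 nut.py .4746 .1135 .187; python3 -c "
from h import *
print(rel([.4746,.1132,.171],43.8))"
```

```text
[0.47414192 0.11360352 0.25275305] 28.0 [ 37.3 -14.5  -8.4   0.1 -96.5  80.7]
1322 ((475.4461669921875, 113.30155944824219), (56.19709777832031, 10.150169372558594), 43.718772888183594) -136.32371777875372
(array([ 0.8,  0.3, 81.8]), array([  0.13,   0.42, -15.51]))
```

View pics/n.png

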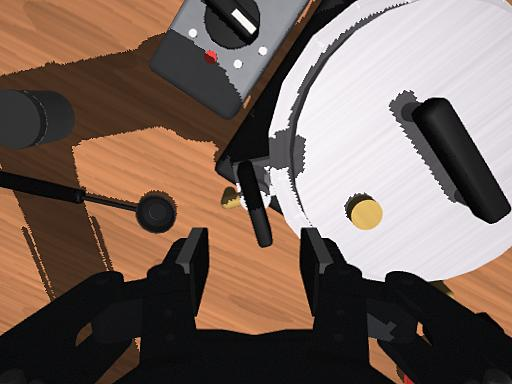

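The wrist view shows nut 4's bar at (255,203) with its dog outward at (230,198), as measured (43.7°). I'll grip it and turn it.

>>> send_rows(increments=[[0.5,0.8,0.3,0,0,0,-8],[0.5,0.8,0.3,0,0,0.3,-15.5],[0.5,0.8,0.3,0,0,0.3,-15.5],[0.5,0.8,0.3,40,0,0.3,-15.5],[0.5,0.8,0.3,65,0,0.3,-15.5],[0.5,0.8,0.3,81,0,0.3,-15.5],[0.5,0.8,0.3,81,0,0.3,-15.5],[0,0.8,0.3,81,0,0.3,-15.5],[0,0.8,0.3,81,0,0.3,-15.5],[0,0.8,0.3,81,0,0.3,-15.5],[0,0.8,0.3,81,0,0.3,-15.5],[0,0.8,0.3,81,0,0.3,-15.5],[0,0.8,0.3,81,0,0.3,-15.5],[0,0.8,0.3,81,0,0.3,-15.5],[0,0.8,0.3,81,0,0.3,-15.5]])

```text
time: 46.45
tool_pos: [0.4748, 0.1134, 0.1724]
ee_rot: [179.9, 0.1, 43.8]
ft_force: [-2.7, 0.9, 5.5]
finger_gap: 0.199
```

>>> send_rows(increments=[[0,0,0,0,0,0,5],[0,0,0,0,0,0,12],[0,0,0,0.5,0,0,19],[0,0,0,0.5,0,0,26],[0,0,0,1,0,0,33],[0,0,0,1,0,0,40],[0,0,0,1.5,0,0,47],[0,0,0,1.5,0,0,54],[0,0,0,2,0,0,61],[0,0,0,2,0,0,68],[0,0,0,2.5,0,0,75],[0,0,0,2.5,0,0,82],[0,0,0,3,0,0,89],[0,0,0,3,0,0,92],[0,0,0,3,0,0,92]])

```text
time: 47.95
tool_pos: [0.4747, 0.112, 0.1695]
ee_rot: [179.8, -0.2, -48.3]
ft_force: [-1.0, -5.3, 3.8]
finger_gap: 0.197
```

>>> send_rows(increments=[[0,0,0,0,0,0,6],[0,0,0,0,0,0,13],[0,0,0,0.5,0,0,20],[0,0,0,0.5,0,0,27],[0,0,0,1,0,0,34],[0,0,0,1,0,0,41],[0,0,0,1.5,0,0,48],[0,0,0,1.5,0,0,55],[0,0,0,2,0,0,62],[0,0,0,2,0,0,69],[0,0,0,2.5,0,0,76],[0,0,0,2.5,0,0,83],[0,0,0,3,0,0,88],[0,0,0,3,0,0,92],[0,0,0,3,0,0,92],[0,0,0,3,0,0,92]])

```text
time: 49.55
tool_pos: [0.4734, 0.1119, 0.1665]
ee_rot: [-179.9, -0.3, -140.2]
ft_force: [-9.6, -0.1, 6.6]
finger_gap: 0.194
```

>>> send_rows(increments=[[0.5,0,0,0,0,0,0],[0.5,0,0,0,0,0,0],[0.5,0,0,0,0,0,0],[0.5,0,0,-30,0,0,0],[0.5,0,0,-70,0,0,0],[0.5,0,0,-85,0,0,0],[0.5,0,0,-85,0,0,0]])

```text
time: 50.25
tool_pos: [0.4747, 0.1127, 0.2543]
ee_rot: [-179.8, -0.1, -140.2]
ft_force: [0.2, -0.6, -0.7]
finger_gap: 0.5
```

```bash
python3 nut.py .4746 .1135 .181; python3 -c "
from h import *
print(rel([.583,.1915,.22],-15.3))"
```

```text
[0.47472936 0.11272695 0.25429422] -140.2 [ 37.3 -14.7  -8.5   0.2 -96.3 -87.4]
1235 ((473.8354797363281, 111.55953979492188), (55.4022331237793, 9.890012741088867), 39.51054000854492) -140.18960981818813
(array([-134.2,   -9.2,   31.6]), array([   0.17,   -0.27, -124.86]))
```

```bash
python3 -c "
from h import *
print(rel([.50,.34,.32],-105))"
```

```text
(array([-165.2,  157.8,  -68.9]), array([ -0.06,  -0.26, -35.16]))
```

>>> send_rows(increments=[[0.5,-25,20,-20,0,0,-6],[0.5,-50,45,-40,0,0,-12],[0.5,-80,75,-60,0,0,-18],[0.5,-110,105,-69,0,0,-24],[0.5,-140,135,-69,0,0,-30],[0.5,-165,158,-69,0,0,-35],[0.5,-165,158,-69,0,0,-35]])

```text
time: 51.0
tool_pos: [0.499, 0.3437, 0.3153]
ee_rot: [179.8, -0.6, -104.8]
ft_force: [-0.4, 0.5, -1.7]
finger_gap: 0.501
```

Run:
```python
from meas import *
im,P,C=top();X,Y,Z=P[...,0],P[...,1],P[...,2];cv2.imwrite('pics/t2.png',cv2.resize(im[125:260,200:350],None,fx=5,fy=5,interpolation=cv2.INTER_CUBIC))
for k,(x,y) in enumerate([(672.4,95.4),(652.5,-103),(454,-83.1),(474.5,114.8)]):
    m=(np.hypot(X-x/1000,Y-y/1000)<.04)&(Z>.175)&(Z<.21);ys,xs=np.nonzero(m);w=plane(np.c_[xs,ys],C,.194)[:,:2];ev=np.linalg.eigh(np.cov(w.T))[1][:,1]
    print(k+1,len(xs),np.median(Z[m]).round(4),(np.degrees(np.arctan2(ev[1],ev[0]))%180).round(1))
b=np.load('top0.npz');P0=cloud(b['d'],C)
for k,(x,y) in enumerate([(672.4,95.4),(652.5,-103),(454,-83.1),(474.5,114.8)]):
    m=(np.hypot(P0[...,0]-x/1000,P0[...,1]-y/1000)<.04)&(P0[...,2]>.175)&(P0[...,2]<.21);print('start z',np.median(P0[m][:,2]).round(4))
m=(Z>.125)&(Z<.15)&(np.hypot(X-.5826,Y-.1945)<.06)
ys,xs=np.nonzero(m);w=plane(np.c_[xs,ys],C,.138)[:,:2]*1000;print('dial',len(xs),cv2.minAreaRect(w.astype(np.float32)))
print(rel([.583,.192,.2],-103))
```

```text
1 76 0.1917 133.1
2 85 0.1905 39.8
3 76 0.1919 129.5
4 65 0.1924 40.1
start z 0.197
start z 0.1968
start z 0.1973
start z 0.1986
dial 78 ((582.2696533203125, 193.43203735351562), (50.328983306884766, 14.061799049377441), 74.65032958984375)
(array([ 122. , -120.2,  117.1]), array([ 0.2 , -0.53, -2.01]))
```

View pics/t2.png

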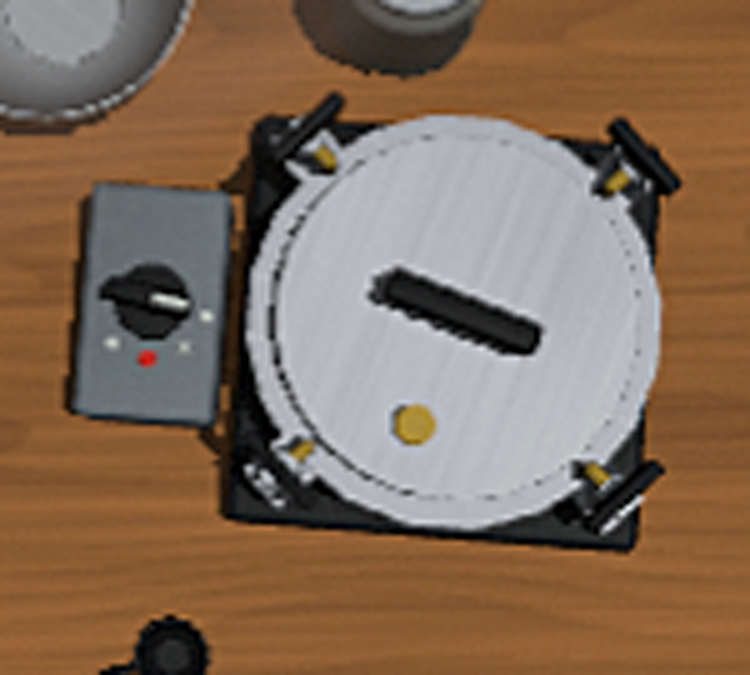

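All four dogs point in over the flange, and the bars have sunk about 6 mm and read 133°/40°/129.5°/40°. Next is the dial: pointer at (170,300), which is off, and the red dot at (148,358).

>>> send_rows(increments=[[0.5,30,-30,20,0,0,0],[0.5,65,-65,40,0,-0.5,-1],[0.5,100,-100,70,0,-0.5,-1],[0.5,122.5,-120,110,0,-0.5,-1],[0.5,122.5,-120,117,0,-0.5,-1],[0.5,122.5,-120,117,0,-0.5,-1]])

```text
time: 51.65
tool_pos: [0.5817, 0.1893, 0.1967]
ee_rot: [179.6, -0.3, -104.2]
ft_force: [0.0, 0.2, -0.1]
finger_gap: 0.498
```

```bash
python3 nut.py .583 .1915 .125; python3 -c "
from h import *
print(rel([.583,.1915,.103],-104))"
```

```text
[0.58166877 0.18930832 0.19665475] -104.2 [ 36.7   4.5   3.6  -0.2 -89.6 -50.9]
1539 ((583.057861328125, 189.72308349609375), (51.19476318359375, 13.571123123168945), 75.23951721191406) 74.48451495698177
(array([-1.2, -0.9, 96.4]), array([ 0.25, -0.12, -0.1 ]))
```

>>> send_rows(increments=[[0.5,-0.3,-1,40,0,0,0.8],[0.5,-0.3,-1,75,0,0,0.8],[0.5,-0.3,-1,93,0,0,0.8],[0.5,-0.3,-1,93,0,0,0.8],[0,-0.3,-1,93,0,0,0.8],[0,-0.3,-1,93,0,0,0.8],[0,-0.3,-1,93,0,0,0.8],[0,-0.3,-1,93,0,0,0.8],[0,-0.3,-1,93,0,0,0.8],[0,-0.3,-1,93,0,0,0.8],[0,-0.3,-1,93,0,0,0.8],[0,-0.3,-1,93,0,0,0.8]], squeeze=60)

```text
time: 52.9
tool_pos: [0.583, 0.1919, 0.1097]
ee_rot: [179.8, 0.0, -104.8]
ft_force: [-6.5, 2.4, 5.5]
finger_gap: 0.153
```

>>> send_rows(increments=[[0,0,0,0,0,0,5],[0,0,0,0,0,0,12],[0,0,0,0,0,0,19],[0,0,0,0,0,0,26],[0,0,0,0,0,0,33],[0,0,0,0,0,0,40],[0,0,0,0,0,0,47],[0,0,0,0,0,0,54],[0,0,0,0,0,0,61],[0,0,0,0,0,0,68],[0,0,0,0,0,0,75],[0,0,0,0,0,0,80],[0,0,0,0,0,0,80.5],[0,0,0,0,0,0,80.5],[0,0,0,0,0,0,80.5]])

```text
time: 54.4
tool_pos: [0.5829, 0.1918, 0.1099]
ee_rot: [179.9, -0.2, 174.7]
ft_force: [0.8, -2.2, -5.6]
finger_gap: 0.152
```

>>> send_rows(increments=[[0.5,0,0,0,0,0,0],[0.5,0,0,0,0,0,0],[0.5,0,0,0,0,0,0],[0.5,0,0,0,0,0,0],[0.5,0,0,-30,0,0,0],[0.5,0,0,-70,0,0,0],[0.5,0,0,-110,0,0,0],[0.5,0,0,-120,0,0,0],[0.5,0,0,-120,0,0,0]])

```text
time: 55.3
tool_pos: [0.5841, 0.1921, 0.2328]
ee_rot: [179.8, 0.1, 174.8]
ft_force: [-0.1, 0.3, 0.1]
finger_gap: 0.508
```

```bash
python3 nut.py .583 .191 .125; python3 -c "
from h import *
print(rel([.50,.34,.32],-185))"
```

```text
[0.58408295 0.19205691 0.23279148] 174.8 [ 3.68e+01  4.40e+00  7.30e+00 -1.00e-01 -9.26e+01 -1.32e+02]
1156 ((581.5687255859375, 191.5435028076172), (13.133435249328613, 50.67631530761719), 84.67088317871094) 174.65510364929736
(array([ 96.7, 140. , -89.3]), array([ 0.13, -0.12, -0.24]))
```

>>> send_rows(increments=[[0.5,25,35,-25,0,0,0],[0.5,50,70,-50,0,0,0],[0.5,75,105,-75,0,0,0],[0.5,97,140,-89,0,0,0],[0.5,97,140,-89,0,0,0],[0.5,97,140,-89,0,0,0]])

```text
time: 55.95
tool_pos: [0.499, 0.3409, 0.3177]
ee_rot: [180.0, -0.2, 174.9]
ft_force: [1.4, -0.0, -0.1]
finger_gap: 0.5
```

Run:
```python
from meas import *
im,P,C=top();X,Y,Z=P[...,0],P[...,1],P[...,2]
s,_=r.get_image('scene')
A=cv2.resize(im[70:290,60:440],(760,440))
cv2.imwrite('pics/t3.png',np.hstack([cv2.resize(im[125:260,200:350],(400,360),interpolation=cv2.INTER_CUBIC),cv2.resize(s[110:250,190:350],(400,360),interpolation=cv2.INTER_CUBIC)]))
for k,(x,y) in enumerate([(672.4,95.4),(652.5,-103),(454,-83.1),(474.5,114.8)]):
    m=(np.hypot(X-x/1000,Y-y/1000)<.04)&(Z>.175)&(Z<.21);ys,xs=np.nonzero(m);w=plane(np.c_[xs,ys],C,.194)[:,:2];ev=np.linalg.eigh(np.cov(w.T))[1][:,1]
    print(k+1,len(xs),np.median(Z[m]).round(4),(np.degrees(np.arctan2(ev[1],ev[0]))%180).round(1))
m=(Z>.125)&(Z<.15)&(np.hypot(X-.5826,Y-.1945)<.06)
ys,xs=np.nonzero(m);w=plane(np.c_[xs,ys],C,.138)[:,:2]*1000;print('dial',cv2.minAreaRect(w.astype(np.float32)))
```

```text
1 74 0.1918 132.4
2 87 0.1916 41.1
3 77 0.1916 129.3
4 66 0.1921 40.1
dial ((582.4348754882812, 194.32569885253906), (13.958270072937012, 51.68840408325195), 83.41175842285156)
```

View pics/t3.png

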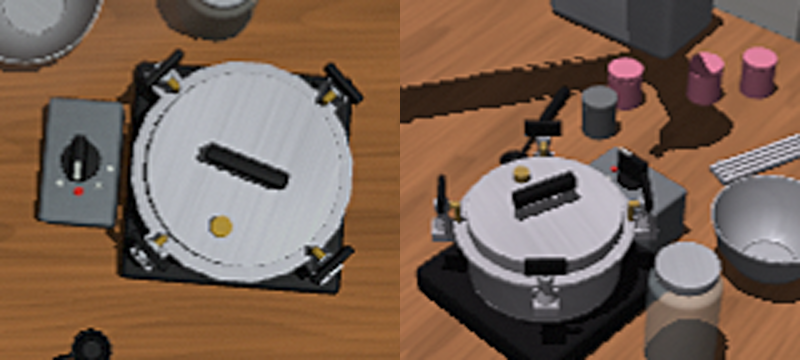

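The pointer aims at the red dot (78,190), all four dogs point in, the lid is flat, and the look-alikes have not moved. I'm handing in.

```bash
python3 -c "
from workcell import r
print(r.hand_in())"
```

```text
the job is handed in; nothing more can be done
None
```

The job is done and handed in at about 56 s of robot time. Only two jam jars were on the counter, with brass lids and tan and purple bodies. I lowered both into the canner, laid the lid on the rim, tightened the nuts in the order 1, 3, 2, 4, and then turned the dial to the red dot. I left the pink and grey look-alikes alone.

**Last checks**
- **Lid:** it measured flat, with the dome top at 0.155–0.158 m and a slope of 0.5 % or less.
- **Nuts:** all four dogs point in over the flange. The bars sank about 5–6 mm and stand within about 3° of half a turn.
- **Dial:** it turned 80°, which is 1.40 rad, and the pointer is on the red dot.
- **Forces:** none reported after a move exceeded about 12 N.

**Disagreements and gaps**
- The wrist and top cameras differed by 2–7 mm on the lid handle, nut 1, nut 3 and the dial, so I took values in between. The true canner centre may be about 3 mm towards −y of where I set the jars down.
- The gripper read about 17 mm on nuts 2 and 4, whose bars are 10 mm thick. Both still turned fully.
- I did not look into the pot again after the second jar went in. The level lid suggests both jars stand clear of it.

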